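Load an edge-tape cassette and clamp it home

TASK

Put the edge-tape cassette upright into the pocket of the taping cradle so that it stands on the two spring clips, and let go of it. Then swing the hinged clamp over and press down on its handle bar so that the clamp, not the gripper itself, drives the cassette past the clips until it sits firmly on the stop underneath; keep leaning on the bar with about 15 N for a second (the bar must never take more than about 20 N), then let go with the clamp left closed. Leave everything else on the counter where it is.

Things in the scene. Friction and masses are not known exactly. Their poses are not given: they have to be found in the camera images.
- cassette_center (a point): Centre (half-way up) of the loose edge-tape cassette: a closed grey plastic block 50 mm long (its x) x 36 mm thick (its y) x 60 mm tall (its z), about 0.11 kg, with a black disc and a small metal hub on each of its two 50 x 60 mm faces. It stands upright on the counter to the left or right of the cradle. It fits the pocket either way round (half a turn makes no difference).
- pocket (a point): Centre of the pocket mouth of the taping cradle, a fixed aluminium and dark steel fixture (base 180 x 124 x 15 mm); 52 mm above the counter, at the top of the pocket walls. Cradle frame: x from the handle side to the hinge side, z up. The pocket is 53 mm along x, 39 mm along y (1.5 mm play each side of the cassette), flared by 4 mm in its top 6 mm; walls 70 x 56 mm outside at the mouth.
- clips (a point): Point on the pocket's axis 34 mm above the counter, between two steel spring clips with sloping tops on its +y and -y sides. A cassette let go in the pocket stands upright on the clips with its underside here, within 1 mm. Driving it past them (underside then 6 mm lower) takes about 3 to 10 N at the handle bar; then it slides on with 0 to 4 N at the bar.
- seat (a point): Point on the pocket's axis 20.5 mm above the counter: the middle of where the rigid stop under the cassette may be. The stop's height is adjustable and unknown: a seated cassette has its underside anywhere from 2.5 mm below to 2.5 mm above this point. Only the sharp rise in force tells when the stop is reached: some 8 N more per mm of bar travel.
- clamp_hinge (a point): Middle of the clamp's hinge axis, which runs along the cradle's y, 85 mm from the pocket's axis along cradle +x and 85 mm above the counter, between two posts (8 mm thick, 47 mm to either side) that reach 99 mm above the counter. The point turns with the clamp.
- clamp_bar (a point): Middle of the clamp's steel handle bar: round, 14 mm diameter, along the cradle's y, 76 mm long between two flat side arms (8 mm thick, 14 mm deep), 165 mm from the hinge axis. With the clamp closed it lies 80 mm in front of the pocket's axis and about 85 to 97 mm above the counter.
- clamp_pad (a point): Middle of the clamp's rubber-covered crosspiece, 16 mm diameter, parallel to the bar and 85 mm from the hinge axis. It bears on the middle of the cassette's top. A push on the bar arrives here 1.9 times as large.
- clamp (a joint): Clamp angle, rad: 0 = arms level, pointing to cradle -x over the pocket; 1.57 = upright; 1.85 = open end stop, leaning away from the robot. Starts wide open. Bar at hinge + 165 mm x (-cos along cradle x, sin up). The stiff hinge keeps the 0.25 kg clamp where it is left; 1 to 4 N at the bar move it. It meets a cassette on the clips at about 0.2 rad; cassette seated: 0.00 to 0.08.
- peg: Turned beech storage peg, 52 mm foot, 86 mm tall, loose, standing on the other side of the cradle than the cassette; origin under its centre. Leave alone.
- paddle: Table-tennis paddle with a dark ebony edge, lying flat, blade 154 mm across, handle 104 mm long along its +x; origin under the blade's centre. Leave alone.
- file: Brass edge-rounding file with a dark wooden handle, lying along its x, 205 mm long; origin underneath, where handle and file meet. Leave alone.
- press_board: Clear polycarbonate press board lying flat, 150 x 190 x 8 mm; origin under its centre. Leave alone.
- roller: Hand roller lying flat: red plastic roll 36 mm thick and 100 mm long (along its y) with a black handle towards its -x, 125 mm; origin under the roll's centre. Leave alone.
- jar: Closed amber jar with a white cap, 52 mm diameter, 70 mm tall; origin under its centre. Leave alone.
- core: Empty cardboard core ring, 68 mm outside, 20 mm high; origin under its centre. Leave alone.
Things that resemble listed ones, but are neither listed nor needed, are in the scene too. What is shaped like the part that bears cassette_center but blue or turquoise is not meant.

How it is judged:
By the outcome, as a careful person would: the job done as asked, in the order asked, and still so for the second after the job is handed in, with the robot touching nothing.
It also fails if it takes over 72 s, if anything falls off the work surface, if the arm or the gripper's body presses on something with over 40 N, if the wrist force passes 120 N, or if a joint passes its speed limit or range.

ROBOT

A 6-joint arm with a two-finger parallel gripper is mounted at the origin on the work surface. World frame = base frame: x ahead of the robot, y to its left, z up, the work surface at z = 0. Lengths are in m, angles in rad, forces in N, time in s.
With the tool pointing down it reaches from about 0.35 to 0.725 m from the base axis. Payload 6 kg.
Tool frame: the origin (TCP) lies midway between the tips of the shut fingers; the grasp point (between the pads) lies 19 mm behind it; z points along the fingers, y is the direction in which the jaws open and shut (so a half turn about z gives the same grasp; the last joint's range is limited). The gripper opens to 85 mm and grips with 20 to 120 N. Pads are 22 mm wide; open, the fingers measure 114 mm over their backs; the gripper's body (76 mm by 85 mm) begins 54 mm behind the grasp point. The pads swing forward as they close: fully open they stand 13 mm farther back than shut.
Start: joints at [1.666, 0.04, 0.085, 0, -1.615, -0.334], TCP at [0.142, 0.583, 0.231] pointing down, gripper open.
Joint ranges: [-2.56, 2.56], [-1.29, 2.01], [-1.08, 1.49], [-3.29, 1.98], [-2.81, -0.18], [-2.99, 2.99]. Speed limits (rad/s): [2.57, 2.57, 3.01, 3.14, 3.14, 3.14].

INTERFACE

Orientations are given as [roll, pitch, yaw] about the fixed x, y, z axes, in that order (R = Rz(yaw) Ry(pitch) Rx(roll)).
In Python, from bench import bot gives the robot as it stands. Calls block until the motion is done:
- bot.move_to(position, orientation): joint-space move of the TCP to a pose.
- bot.servo_line(position, speed=0.15, frame=None, max_force=None): straight line of the TCP; frame=None keeps the orientation; speed is the mean speed in m/s. With max_force (N) it stops when the force on the tool has changed by that much, and returns True; else False.
- bot.move_j(angles): joint-space move.
- bot.let_go() and bot.grasp(): open the fingers fully, or close them until they stop; the grip force is fixed at half the most.
- bot.wait(seconds).
- bot.ik(position, orientation): joint angles nearest the present ones, or None.
- bot.read_state(): the state.
- bot.read_camera(name): name is "side" or "top"; returns a dict with "image" (420x560x3 uint8, red, green, blue), "mtx" (3x3 intrinsics, pixels), "rvec" (rotation vector, rad) and "tvec" (3), from world to camera coordinates, as OpenCV has them. Camera axes: x right, y down, z forward; pixel columns grow to the right and rows downward; lengths in m; the calibration is good to about 2 mm. A picture is of the moment at which its call begins. There is no depth.
A pose or a line that the arm cannot do raises bot.IKError and nothing moves.
- bot.close_job(): hands the job in, once; it reports no verdict.
The state is a dict: "time_s": time; "q": joint angles; "joint_velocities": joint speeds; "effort": joint torques, N m; "tool_pos": TCP position; "tcp_rot": TCP orientation; "force": force on the tool from outside, world axes, zero at the start; "torque": the same for the moment, N m; "finger_gap": finger opening in m.
Only numpy, scipy, OpenCV 4.12 (cv2) and the standard library are available. Lean on these libraries where they do the work, as an engineer would, in place of code of your own. Each camera call takes 0.05 s, during which the arm holds its last target.

## Working session

There is one attempt and no reset: what is moved stays moved. The work goes in short steps, each a Python script; the robot and the scene stay as the last script left them, time stands still between calls to the robot, and variables do not carry over. Pictures are saved under pics/ and viewed, and the job is handed in when it is done.

```bash
ls; mkdir -p pics; cat > h.py <<'E'
import numpy as np, cv2
from bench import bot
def cam(n):
    c=bot.read_camera(n); return c
def save(c,f,box=None,s=1):
    im=c["image"][:,:,::-1]
    if box: im=im[box[1]:box[3],box[0]:box[2]]
    if s!=1: im=cv2.resize(im,None,fx=s,fy=s,interpolation=cv2.INTER_CUBIC)
    cv2.imwrite("pics/"+f,im)
def proj(c,P):
    return cv2.projectPoints(np.float64(P).reshape(-1,3),np.float64(c["rvec"]),np.float64(c["tvec"]),np.float64(c["mtx"]),None)[0][:,0]
def ray(c,uv):
    R=cv2.Rodrigues(np.float64(c["rvec"]))[0];t=np.float64(c["tvec"]).ravel()
    d=R.T@np.linalg.inv(c["mtx"])@np.array([uv[0],uv[1],1.]); return -R.T@t,d
def atz(c,uv,z):
    o,d=ray(c,uv); return o+d*(z-o[2])/d[2]
E
python3 - <<'E'
from h import *
import pickle
for n in("top","side"):
    c=cam(n); save(c,n+"0.png"); pickle.dump(c,open(n+"0.pkl","wb")); print(n,ray(c,(280,210)),c["mtx"][0])
print(bot.read_state())
E
```

```text
pics
top (array([0.36811819, 0.02687648, 1.21244692]), array([ 0.1649472 , -0.00858621, -0.98637888])) [455.32992367   0.         283.61286808]
side (array([ 0.38466343, -1.15529234,  0.94071793]), array([ 0.12351005,  0.79392694, -0.59548526])) [510.6800297    0.         278.99234789]
{'time_s': 0.1, 'q': array([ 1.66573822e+00,  4.07564958e-02,  8.38900818e-02, -3.69546552e-04,
       -1.61549095e+00, -3.33722226e-01]), 'joint_velocities': array([-0.00110185, -0.0016367 ,  0.00283331, -0.00049055,  0.00234423,
       -0.00029286]), 'effort': array([-3.76474578e-03, -3.69347835e+01,  3.48277402e+01,  6.95169345e+00,
       -4.57823218e-03, -3.99314885e-06]), 'tool_pos': array([0.14177021, 0.58270691, 0.23037229]), 'tcp_rot': array([ 3.13999681e+00, -1.62500923e-04, -2.38763980e-01]), 'force': array([-0.12994316, -0.93026272,  0.66075045]), 'torque': array([ 0.01617871, -0.01723036,  0.05119563]), 'finger_gap': 0.08575950761346374}
```

View pics/top0.png

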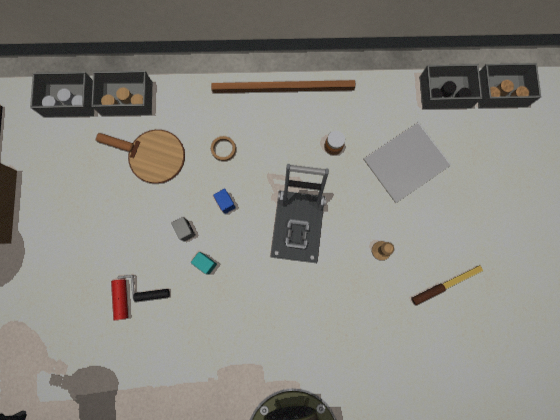

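View pics/side0.png

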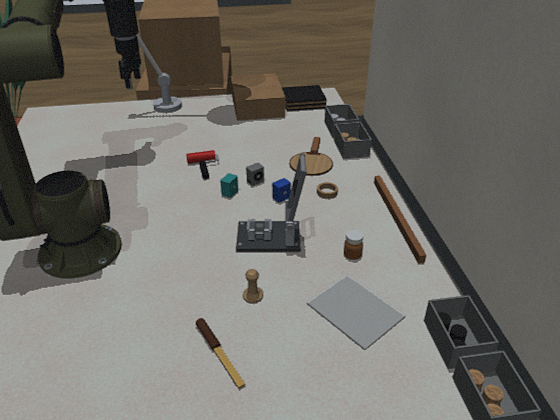

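The top view shows three block-shaped candidates: grey (183,229), blue (225,201) and turquoise (204,263). In the side view they are at (255,174), (282,190) and (230,185). Only the grey one fits, so I'll enlarge it and the cradle.

```bash
python3 - <<'E'
import pickle
from h import *
t=pickle.load(open("top0.pkl","rb"));s=pickle.load(open("side0.pkl","rb"))
save(t,"t_c.png",(160,185,240,285-40),10)
save(t,"t_cr.png",(260,155,340,270),5.2)
save(s,"s_cr.png",(215,140,325,260),5)
E
```

```text
(no output)
```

View pics/t_c.png

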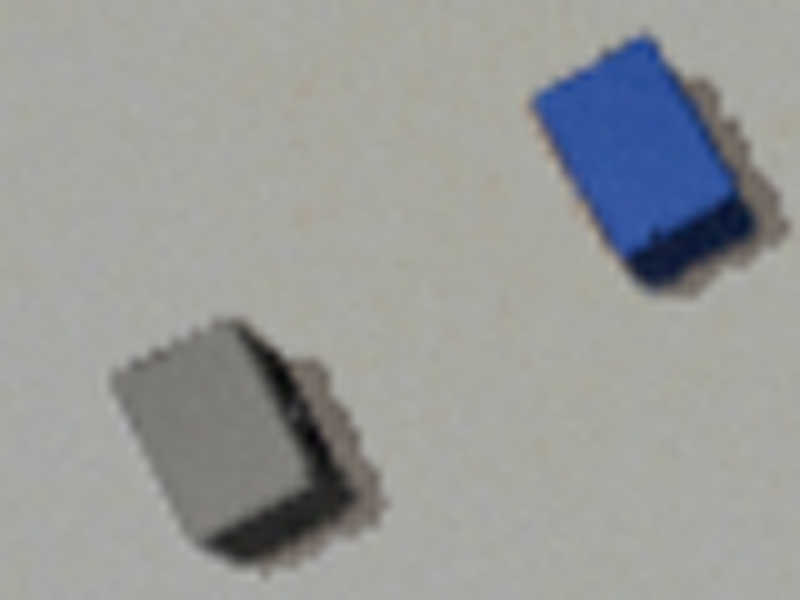

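View pics/t_cr.png

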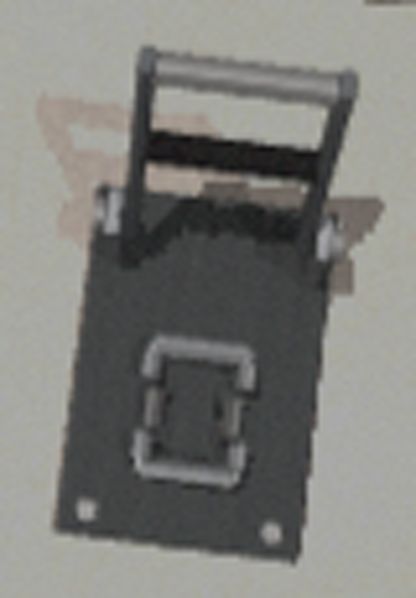

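View pics/s_cr.png

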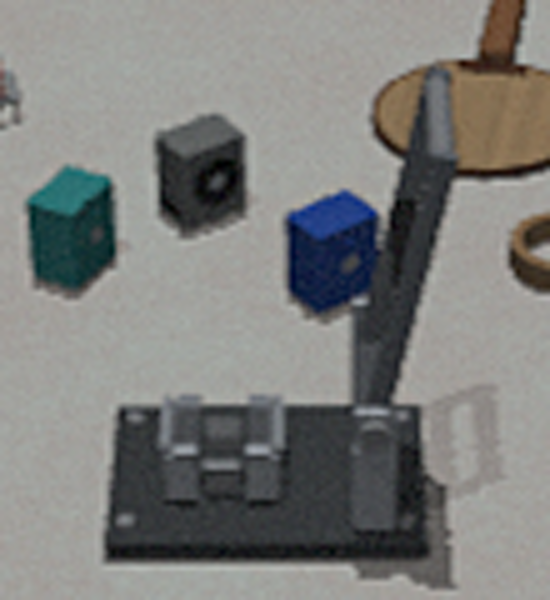

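The enlarged side crop shows the grey block has a black disc with a metal hub on its face at (217,182), and it stands upright. That makes it the cassette. Next I'll fit its pose and the cradle's from corners in both views.

```bash
cat > fit.py <<'E'
import pickle
from h import *
from scipy.optimize import least_squares
def T(p,P):
    x,y,a=p; P=np.float64(P); c,s=np.cos(a),np.sin(a)
    return np.c_[x+c*P[:,0]-s*P[:,1],y+s*P[:,0]+c*P[:,1],P[:,2]]
def fit(views,p0):
    f=lambda p:np.concatenate([(proj(c,T(p,P))-uv).ravel() for c,P,uv in views])
    r=least_squares(f,p0,loss="soft_l1"); return r.x,f(r.x).reshape(-1,2)
def full(uv,off,s): return (np.float64(uv)+.5)/s-.5+np.float64(off)
def overlay(c,p,lines,box,s,fn):
    im=c["image"][box[1]:box[3],box[0]:box[2],::-1]
    im=cv2.resize(im,None,fx=s,fy=s,interpolation=cv2.INTER_CUBIC)
    for L in lines:
        q=((proj(c,T(p,L))-np.float64(box[:2])+.5)*s-.5).round().astype(int)
        cv2.polylines(im,[q.reshape(-1,1,2)],False,(0,0,255),1)
    cv2.imwrite("pics/"+fn,im)
def rect(hx,hy,z,cx=0): return [[cx+a*hx,b*hy,z] for a,b in((1,1),(1,-1),(-1,-1),(-1,1),(1,1))]
E
python3 - <<'E'
from fit import *
t=pickle.load(open("top0.pkl","rb"));s=pickle.load(open("side0.pkl","rb"))
# cassette: start yaw
tu=full([(112,378),(237,320),(312,488),(200,543)],(160,185),10)
pts=np.array([atz(t,u,.06) for u in tu]);print(pts.round(4)); 
c=pts.mean(0); d=(pts[0]+pts[1]-pts[2]-pts[3]); yaw=np.arctan2(d[1],d[0]); print(c,yaw,np.linalg.norm(pts[0]-pts[3]),np.linalg.norm(pts[0]-pts[1]))
P=[(.025,.018,.06),(.025,-.018,.06),(-.025,-.018,.06),(-.025,.018,.06)]
su=full([(157,140),(208,115),(245,138),(192,158)],(215,140),5)
print(proj(s,T([c[0],c[1],yaw],P))-su)
Ps=[(-.025,.018,.06),(.025,.018,.06),(.025,-.018,.06),(-.025,-.018,.06)]
p,r=fit([(t,P,tu),(s,Ps,su)],[c[0],c[1],yaw]);print("cass",p,r.round(1).tolist())
L=[rect(.025,.018,.06),rect(.025,.018,0)]
overlay(t,p,L,(160,205,220,250),12,"oc_t.png");overlay(s,p,L,(235,150,280,195),12,"oc_s.png")
# cradle
tw=full([(150,338),(255,348),(240,485),(135,472)],(260,155),5.2)
sw=full([(165,398),(283,398),(285,450),(163,450)],(215,140),5)
P=[(.035,.028,.052),(.035,-.028,.052),(-.035,-.028,.052),(-.035,.028,.052)]
Ps=[(-.035,.028,.052),(.035,.028,.052),(.035,-.028,.052),(-.035,-.028,.052)]
p,r=fit([(t,P,tw),(s,Ps,sw)],[.5,0,0]);print("cradle",p,r.round(1).tolist())
a=1.85
bar=[(.085-.165*np.cos(a),y,.085+.165*np.sin(a)) for y in(-.038,.038)]
L=[rect(.035,.028,.052),rect(.0265,.0195,.052),rect(.09,.062,.015,.015),bar,[(.085,-.047,.099),(.085,.047,.099)]]
overlay(t,p,L,(260,155,340,270),5.2,"ok_t.png");overlay(s,p,L,(225,165,315,255),6.6,"ok_s.png")
E
cd pics; python3 -c "
import cv2,numpy as np
def cat(a,b,o):
    a,b=cv2.imread(a),cv2.imread(b);h=590;r=[cv2.resize(i,None,fx=h/i.shape[0],fy=h/i.shape[0]) for i in(a,b)]
    m=np.hstack(r); f=800/m.shape[1]; cv2.imwrite(o,cv2.resize(m,None,fx=min(1,f),fy=min(1,f)))
cat('oc_t.png','oc_s.png','oc.png')"
```

```text
[[0.5357 0.2957 0.06  ]
 [0.5499 0.2641 0.06  ]
 [0.5063 0.2446 0.06  ]
 [0.493  0.2728 0.06  ]]
[0.52121714 0.26930601 0.06      ] 0.45726295867407846 0.048463758057348864 0.03457426726819989
[[ 11.69873741  -5.83055703]
 [  7.49353004   3.82635727]
 [-12.79478597   3.91957036]
 [ -8.0883276   -4.86901331]]
cass [0.52148384 0.26841363 0.48349066] [[-0.1, 0.2], [0.0, -0.8], [1.5, -0.6], [-0.0, 0.8], [-1.0, -1.0], [1.4, -0.7], [0.2, -0.8], [-1.8, 0.1]]
cradle [ 0.50076535 -0.02605677 -0.13729335] [[-0.5, -1.0], [0.9, -0.5], [1.0, 0.2], [-0.6, 0.2], [-0.5, -1.2], [0.3, -1.5], [-0.0, 0.3], [-0.8, 0.6]]
```

View pics/oc.png

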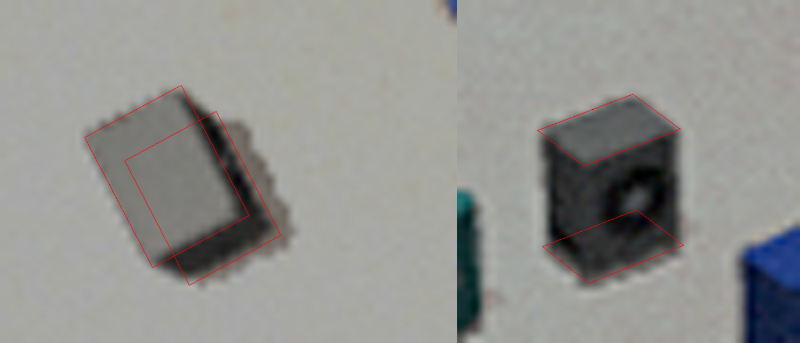

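View pics/ok_t.png

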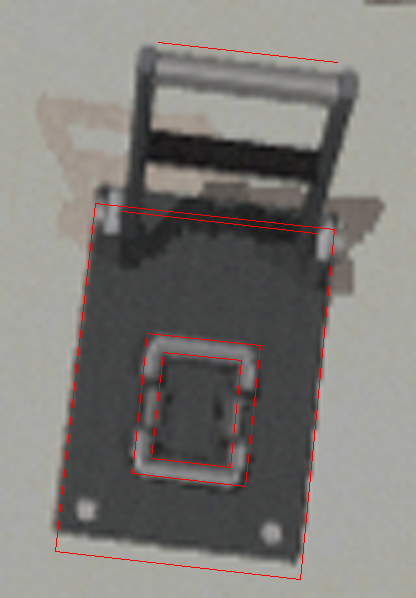

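View pics/ok_s.png

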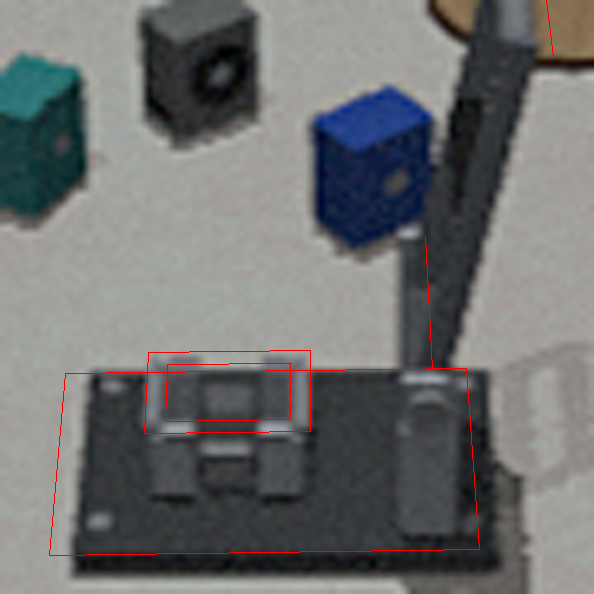

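The pose fits agree with the known sizes (48.5 x 34.6 mm measured against 50 x 36). I'll check how well the two views agree, the clearances to the neighbouring blocks, and which poses the arm can reach.

```bash
python3 - <<'E'
from fit import *
t=pickle.load(open("top0.pkl","rb"));s=pickle.load(open("side0.pkl","rb"))
C=np.array([.5215,.2684,.47]);K=np.array([.5008,-.0261,-.137])
tu=full([(112,378),(237,320),(312,488),(200,543)],(160,185),10)
su=full([(157,140),(208,115),(245,138),(192,158)],(215,140),5)
print("c top",np.mean([atz(t,u,.06) for u in tu],0),"side",np.mean([atz(s,u,.06) for u in su],0))
tw=full([(150,338),(255,348),(240,485),(135,472)],(260,155),5.2)
sw=full([(165,398),(283,398),(285,450),(163,450)],(215,140),5)
print("k top",np.mean([atz(t,u,.052) for u in tw],0),"side",np.mean([atz(s,u,.052) for u in sw],0))
b=full([(534,100),(647,35),(738,190),(625,258)],(160,185),10)
B=np.array([atz(t,u,.06) for u in b])[:,:2]-C[:2]
R=np.array([[np.cos(C[2]),-np.sin(C[2])],[np.sin(C[2]),np.cos(C[2])]])
print("blue corners in cassette frame",(B@R).round(3).tolist())
# bar: ends in top view -> angle
bt=full([(147,58),(350,83)],(260,155),5.2).mean(0)
for a in(1.6,1.7,1.75,1.8,1.85):
    P=T(K,[(.085-.165*np.cos(a),0,.085+.165*np.sin(a))]);print(a,P.round(3),proj(t,P)-bt)
q0=np.array(bot.read_state()["q"])
def W(x,y,z): return T(K,[(x,y,z)])[0]
for nm,p,y in [("grasp",[C[0],C[1],.026],C[2]),("above",[C[0],C[1],.15],C[2]),("place",W(0,0,.06),K[2]),("placeup",W(0,0,.16),K[2]),("behind",W(.17,0,.225),K[2]),("behindup",W(.17,0,.33),K[2]),("press",W(-.08,0,.092),K[2])]:
  for d in(0,np.pi,-np.pi):
    q=bot.ik(p,[np.pi,0,y+d]); print(nm,round(d,2),None if q is None else np.round(q,2))
E
```

```text
c top [0.52121714 0.26930601 0.06      ] side [0.52202125 0.26450122 0.06      ]
k top [ 0.50006278 -0.02549379  0.052     ] side [ 0.50123806 -0.0283108   0.052     ]
blue corners in cassette frame [[0.039, -0.109], [0.04, -0.143], [-0.007, -0.145], [-0.009, -0.111]]
1.6 [[ 0.59  -0.038  0.25 ]] [[-1.86879959 13.62183454]]
1.7 [[ 0.606 -0.041  0.249]] [[-1.13509437  6.44214856]]
1.75 [[ 0.614 -0.042  0.247]] [[-0.79126297  2.97594891]]
1.8 [[ 0.622 -0.043  0.246]] [[-0.46431778 -0.39164544]]
1.85 [[ 0.63  -0.044  0.244]] [[-0.15529071 -3.64931017]]
grasp 0 [ 0.82  0.08 -0.25  0.   -1.24  1.22]
grasp 3.14 [ 0.82  0.08 -0.25 -0.   -1.24 -1.92]
grasp -3.14 [ 0.82  0.08 -0.25 -0.   -1.24 -1.92]
above 0 [ 0.82  0.01 -0.09  0.   -1.47  1.22]
above 3.14 [ 0.82  0.01 -0.09 -0.   -1.47 -1.92]
above -3.14 [ 0.82  0.01 -0.09 -0.   -1.47 -1.92]
place 0 [ 0.35 -0.18 -0.44  0.   -1.31  1.08]
place 3.14 [ 0.35 -0.18 -0.44 -0.   -1.31 -2.06]
place -3.14 [ 0.35 -0.18 -0.44 -0.   -1.31 -2.06]
placeup 0 [ 0.35 -0.22 -0.29  0.   -1.5   1.08]
placeup 3.14 [ 0.35 -0.22 -0.29 -0.   -1.5  -2.06]
placeup -3.14 [ 0.35 -0.22 -0.29 -0.   -1.5  -2.06]
behind 0 [ 0.22  0.23  0.28  0.   -1.62  1.21]
behind 3.14 [ 0.22  0.23  0.28 -0.   -1.62 -1.93]
behind -3.14 [ 0.22  0.23  0.28 -0.   -1.62 -1.93]
behindup 0 [ 0.22  0.27  0.53  0.   -1.82  1.21]
behindup 3.14 [ 0.22  0.27  0.53 -0.   -1.82 -1.93]
behindup -3.14 [ 0.22  0.27  0.53 -0.   -1.82 -1.93]
press 0 [ 0.45 -0.45 -0.58  0.   -1.43  0.99]
press 3.14 [ 0.45 -0.45 -0.58 -0.   -1.43 -2.16]
press -3.14 [ 0.45 -0.45 -0.58 -0.   -1.43 -2.16]
```

Clearances and reach are fine: the blue block is about 109 mm away and the clamp stands at about 1.8 rad. I'll grasp the cassette.

```bash
python3 - <<'E'
from fit import *
C=[.5215,.268,.47]; o=[np.pi,0,C[2]]
bot.move_to([C[0],C[1],.16],o)
print(bot.servo_line([C[0],C[1],.028],speed=.12,max_force=8))
c=cam("side");save(c,"g0.png",(215,100,325,220),5)
bot.grasp(); st=bot.read_state();print(st["finger_gap"],st["tool_pos"],st["time_s"],st["force"])
bot.servo_line([C[0],C[1],.16],speed=.15)
st=bot.read_state();print(st["finger_gap"],st["tool_pos"],st["tcp_rot"],st["time_s"],st["force"])
K=np.array([.5008,-.0261,-.137])
p=T(K,[(0,0,.16)])[0]
bot.move_to(p,[np.pi,0,K[2]])
st=bot.read_state();print(st["finger_gap"],st["tool_pos"]-p,st["tcp_rot"],st["time_s"],st["force"])
for n in("top","side"):
    c=cam(n);pickle.dump(c,open(n+"1.pkl","wb"))
    save(c,n+"1.png",(250,150,340,275) if n=="top" else (215,110,325,260),4.7 if n=="top" else 4)
E
```

```text
False
0.035063144760059506 [0.52169909 0.26820169 0.02837349] 3.725 [-0.26661519  0.65726713  2.24213748]
0.035467634438336545 [0.52092602 0.26773418 0.15845391] [3.14144073e+00 2.34336205e-03 4.69974267e-01] 4.7583 [ 0.23312401 -0.13200403 -1.68767922]
0.0353181883820928 [ 0.000225    0.00077106 -0.00017079] [-3.14138164e+00  1.55417718e-04 -1.35655972e-01] 5.8917 [ 0.56695476  0.1381413  -0.74570565]
```

View pics/top1.png

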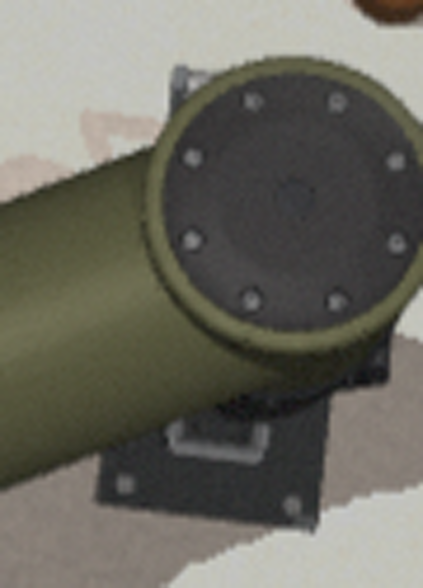

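View pics/side1.png

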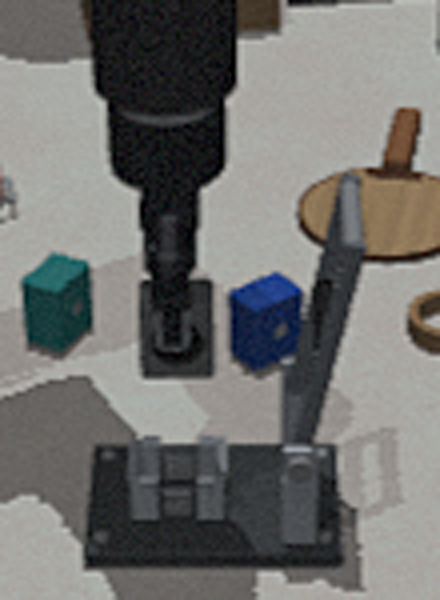

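In the side view, the cassette hangs upright in the fingers, with its bottom edge at crop (140–213, 376). The top view is blocked by the wrist. I'll overlay the model to compare the held cassette with the pocket.

```bash
python3 - <<'E'
from fit import *
s=pickle.load(open("side1.pkl","rb"))
K=np.array([.5008,-.0261,-.137]);st=bot.read_state();p=st["tool_pos"];z=p[2]-.0283
k=[p[0],p[1],st["tcp_rot"][2]]
L=[[(-.025,-.018,z+.06),(-.025,-.018,z),(.025,-.018,z),(.025,-.018,z+.06)]]
overlay(s,k,L,(235,170,285,245),8,"a.png")
overlay(s,K,[rect(.035,.028,.052),rect(.0265,.0195,.052),[(0,0,.052),(0,0,.034)]],(235,170,285,245),8,"b.png")
save(s,"c.png",(235,170,285,245),8)
a=[cv2.imread("pics/"+f) for f in("a.png","b.png")];cv2.imwrite("pics/ab.png",np.hstack(a))
E
```

```text
(no output)
```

View pics/ab.png

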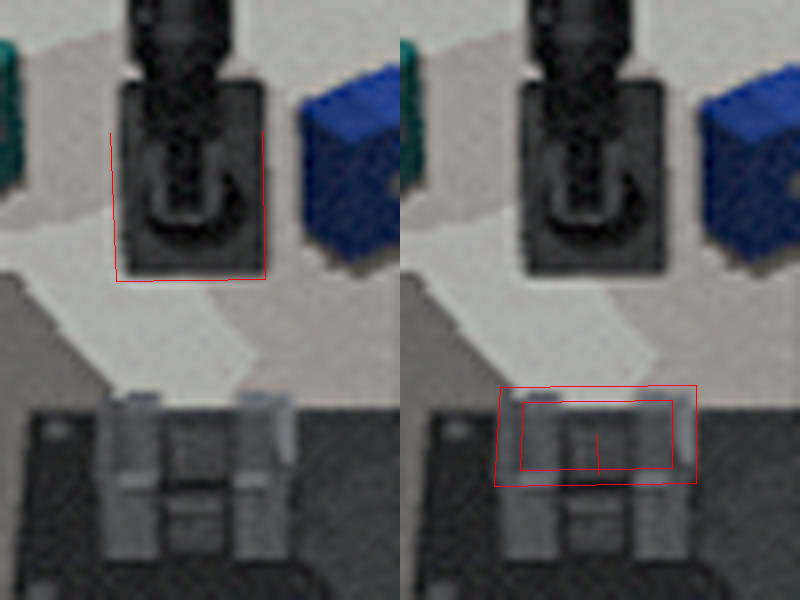

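View pics/c.png

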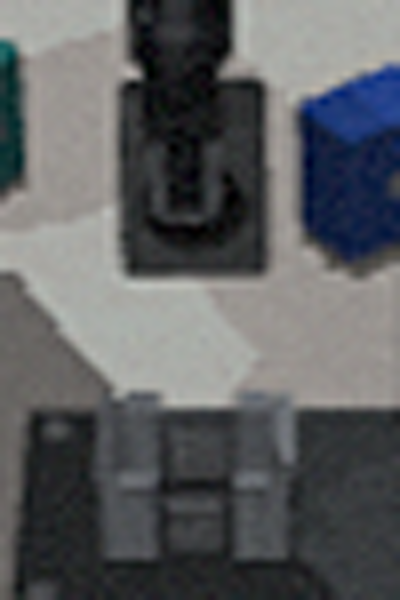

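In the side view the cassette sits about 1.2 mm towards cradle +x relative to the tool. I'll correct for that, lower it to just above the mouth and compare again.

```bash
python3 - <<'E'
from fit import *
K=np.array([.5008,-.0261,-.137])
p=T(K,[(-.0012,0,.085)])[0]
print(bot.servo_line(p,speed=.1,frame=None,max_force=6))
bot.wait(.3);st=bot.read_state();print((st["tool_pos"]-p)*1e3,st["tcp_rot"],st["time_s"],st["force"],st["torque"])
for n in("top","side"):
    c=cam(n);pickle.dump(c,open(n+"2.pkl","wb"))
    if n=="top": save(c,"top2.png",(250,150,340,275),4.7)
    else:
      z=st["tool_pos"][2]-.0283;k=[*st["tool_pos"][:2],st["tcp_rot"][2]]
      L=[[(-.025,-.018,z+.06),(-.025,-.018,z),(.025,-.018,z),(.025,-.018,z+.06)]]
      save(c,"c2.png",(235,190,285,255),8); overlay(c,k,L,(235,190,285,255),8,"a2.png")
a=[cv2.imread("pics/"+f) for f in("a2.png","c2.png")];cv2.imwrite("pics/ab2.png",np.hstack(a))
E
```

```text
False
[0.22642544 0.03777069 0.4498817 ] [-3.14130329e+00 -7.26186761e-04 -1.37006172e-01] 7.1917 [ 0.63827807  0.19572917 -0.92420125] [ 0.00928529 -0.04365857  0.03361982]
```

View pics/ab2.png

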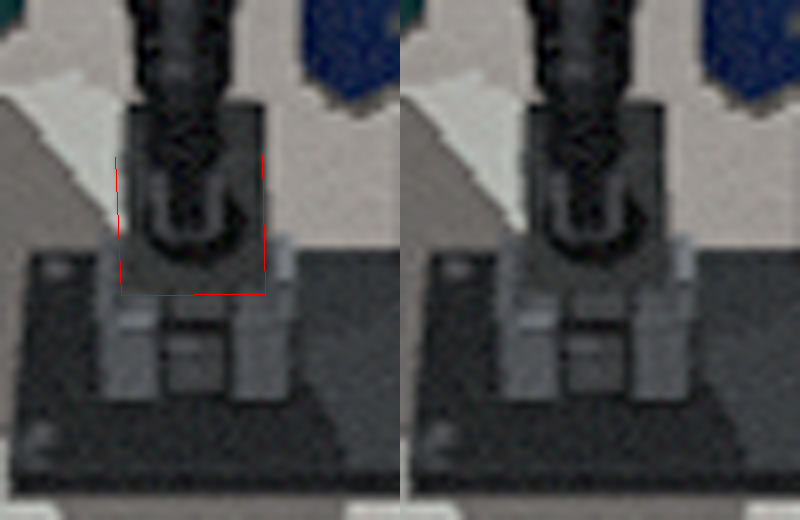

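View pics/top2.png

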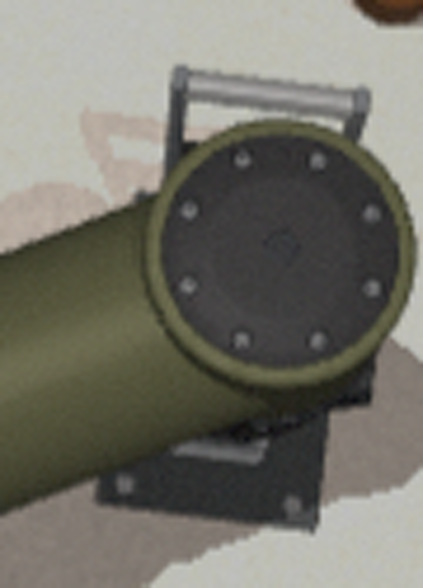

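In x the cassette is centred over the pocket: both centres are at crop column 196. In y it may be a few mm too far towards +y. I'll lower it gently and read the lateral forces.

```bash
cat > st.py <<'E'
from fit import *
K=np.array([.5008,-.0261,-.137])
def rd(n=6,dt=.02):
    F=[];M=[]
    for _ in range(n):
        bot.wait(dt);s=bot.read_state();F.append(s["force"]);M.append(s["torque"])
    F=np.mean(F,0);M=np.mean(M,0);c,sn=np.cos(K[2]),np.sin(K[2])
    r=lambda v:np.round([c*v[0]+sn*v[1],-sn*v[0]+c*v[1],v[2]],2)
    d=s["tool_pos"]-np.r_[K[:2],0]
    return "cradle F",r(F),"M",r(M),"pos mm",np.round([1e3*(c*d[0]+sn*d[1]),1e3*(-sn*d[0]+c*d[1]),1e3*d[2]],2),"gap",round(s["finger_gap"],4),"t",round(s["time_s"],2)
E
python3 - <<'E'
from st import *
print(*rd())
for z in (.080,.076,.073):
    r=bot.servo_line(T(K,[(-.0012,0,z)])[0],speed=.03,max_force=4)
    print(r,*rd())
    if r: break
E
```

```text
cradle F [-0.21 -0.44 -1.03] M [-0.01  0.02  0.01] pos mm [-1.15  0.   85.09] gap 0.0354 t 7.39
False cradle F [ 0.12 -0.23 -0.88] M [-0.01 -0.   -0.02] pos mm [-1.190e+00 -5.000e-02  7.995e+01] gap 0.0351 t 7.81
False cradle F [-0.14 -0.05 -1.03] M [-0.03  0.02 -0.02] pos mm [-1.21e+00 -4.00e-02  7.60e+01] gap 0.0353 t 8.19
False cradle F [ 0.75  3.42 -1.02] M [ 1.25 -0.28 -0.06] pos mm [-0.98  0.56 72.95] gap 0.0352 t 8.54
```

The pocket's -y wall pushes the cassette towards +y with about 3.4 N, so I'll shift the target +1 mm and carry on.

```bash
python3 - <<'E'
from st import *
y=.0012
for z in (.073,.070,.067,.0645):
    r=bot.servo_line(T(K,[(-.0012,y,z)])[0],speed=.03,max_force=5)
    print(r,*rd())
    if r: break
E
```

```text
False cradle F [-0.15 -0.18 -1.35] M [ 0.07  0.04 -0.01] pos mm [-1.42  0.87 72.82] gap 0.0352 t 8.89
False cradle F [-0.1  -0.03 -1.38] M [-0.01  0.01 -0.  ] pos mm [-1.23  1.08 69.92] gap 0.0348 t 9.24
False cradle F [-0.29  0.14 -0.76] M [-0.01 -0.01 -0.02] pos mm [-1.15  1.19 67.03] gap 0.0353 t 9.59
False cradle F [ 0.19  0.09 -1.12] M [0.01 0.03 0.  ] pos mm [-1.16  1.2  64.49] gap 0.035 t 9.94
```

```bash
python3 - <<'E'
from st import *
for z in (.0635,.063,.0625,.062,.0615):
    r=bot.servo_line(T(K,[(-.0012,.0012,z)])[0],speed=.02,max_force=2.5)
    print(r,*rd(10))
    if r: break
E
```

```text
False cradle F [ 0.12  0.62 -1.3 ] M [ 0.24 -0.09  0.01] pos mm [-1.13  1.3  63.55] gap 0.0352 t 10.36
False cradle F [0.17 1.52 0.09] M [ 0.51 -0.05 -0.01] pos mm [-1.06  1.33 63.2 ] gap 0.0354 t 10.78
False cradle F [0.15 2.68 1.76] M [ 0.9  -0.03 -0.02] pos mm [-0.99  1.38 62.73] gap 0.0352 t 11.19
False cradle F [0.43 2.94 2.75] M [ 1.09 -0.15 -0.01] pos mm [-0.99  1.28 62.23] gap 0.0354 t 11.61
False cradle F [0.85 3.05 2.84] M [ 1.12 -0.3   0.  ] pos mm [-1.12  1.24 61.53] gap 0.0354 t 12.03
```

The cassette touches the clips at TCP z of about 0.063 (expected 0.0623). I'll ease the side load and let go.

```bash
python3 - <<'E'
from st import *
bot.servo_line(T(K,[(-.0013,.0019,.0628)])[0],speed=.02); print(*rd(10))
bot.let_go(); print(*rd())
bot.servo_line(T(K,[(-.0013,.0019,.2)])[0],speed=.15,max_force=6); print(*rd())
bot.move_to(T(K,[(-.06,.10,.33)])[0],[np.pi,0,K[2]]);print(*rd())
for n in("top","side"):
    c=cam(n);pickle.dump(c,open(n+"3.pkl","wb"))
    save(c,n+"3.png",(250,150,350,275) if n=="top" else (230,160,320,260),4.7 if n=="top" else 6)
E
```

```text
cradle F [-0.16  2.22 -0.13] M [ 0.79  0.01 -0.  ] pos mm [-1.71  1.74 62.35] gap 0.0354 t 12.44
cradle F [ 0.07  0.42 -0.08] M [-0.03 -0.   -0.01] pos mm [-1.32  1.86 62.8 ] gap 0.0851 t 13.09
cradle F [-0.02 -0.42  0.06] M [ 0.02 -0.01 -0.01] pos mm [ -1.74   1.78 198.76] gap 0.0855 t 14.26
cradle F [ 0.3  -0.08 -0.54] M [-0.02 -0.01 -0.01] pos mm [-60.02  99.54 328.2 ] gap 0.0851 t 15.08
```

View pics/top3.png

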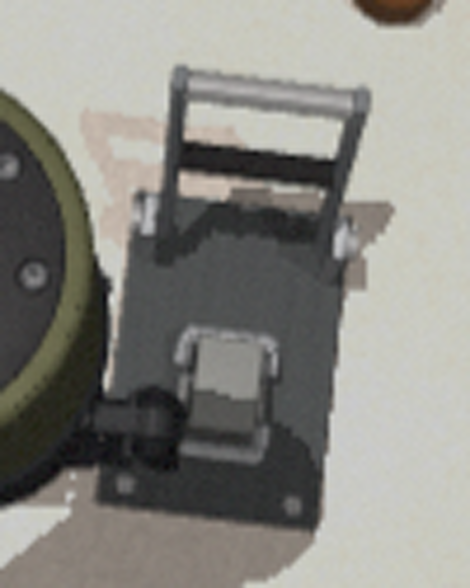

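View pics/side3.png

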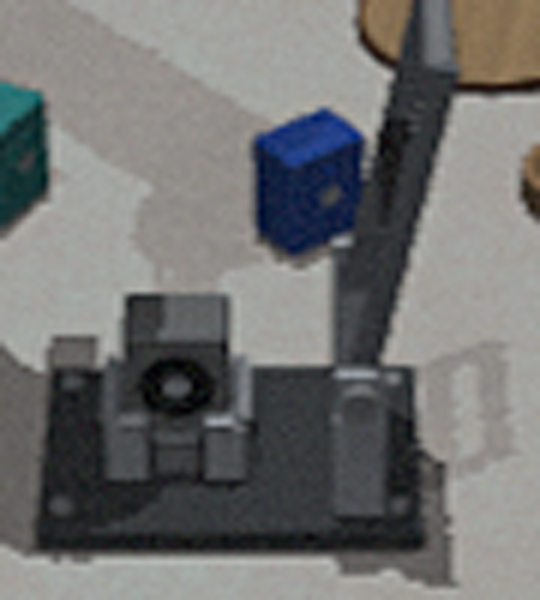

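Both views show the cassette standing upright in the pocket on the clips: the top view has its top face at (228,385), and the side view has its face at (177,385). Now for the clamp: shut the fingers, go behind the bar and push it over.

```bash
python3 - <<'E'
from st import *
bot.grasp()
bot.move_to(T(K,[(.17,0,.34)])[0],[np.pi,0,K[2]]); print(*rd())
print(bot.servo_line(T(K,[(.17,0,.228)])[0],speed=.15,max_force=5)); print(*rd())
for x,z in((.12,.226),(.06,.218),(.01,.205)):
    r=bot.servo_line(T(K,[(x,0,z)])[0],speed=.07,max_force=11); print(r,*rd())
    if r: break
for n in("top","side"):
    c=cam(n);pickle.dump(c,open(n+"4.pkl","wb"))
    save(c,n+"4.png",(230,130,350,280) if n=="top" else (210,120,330,260),4)
E
```

```text
cradle F [-0.31 -0.14  0.01] M [ 0.    0.03 -0.  ] pos mm [169.24   0.97 341.78] gap 0.0001 t 17.03
False
cradle F [-0.32 -0.35  0.12] M [-0.01  0.01  0.02] pos mm [1.7045e+02 1.0000e-01 2.2980e+02] gap -0.0001 t 18.03
False cradle F [ 0.01 -0.23  0.19] M [ 0.02 -0.03  0.01] pos mm [ 1.1982e+02 -5.0000e-02  2.2517e+02] gap -0.0001 t 19.0
False cradle F [-0.05 -0.17 -0.22] M [-0.02 -0.03 -0.01] pos mm [ 6.0030e+01 -1.7000e-01  2.1783e+02] gap 0.0003 t 20.12
False cradle F [-0.1   0.07  0.27] M [-0.01  0.02  0.  ] pos mm [ 1.0090e+01 -3.0000e-02  2.0515e+02] gap 0.0001 t 21.11
```

View pics/side4.png

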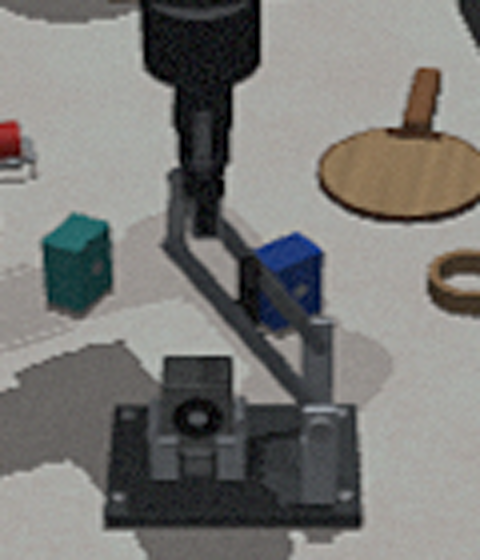

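The clamp has swung to about 0.9 rad and the cassette is undisturbed. Now I'll go above the bar and follow it down along its arc.

```bash
python3 - <<'E'
from st import *
bot.servo_line(T(K,[(.018,0,.21)])[0],speed=.1)
bot.servo_line(T(K,[(.018,0,.255)])[0],speed=.15,max_force=6)
bot.servo_line(T(K,[(-.022,0,.255)])[0],speed=.15,max_force=6);print(*rd())
for a in(.85,.7,.55,.42,.3):
    r=bot.servo_line(T(K,[(.085-.165*np.cos(a)-.002,0,.092+.165*np.sin(a))])[0],speed=.07,max_force=11); print(a,r,*rd())
    if r: break
for n in("top","side"):
    c=cam(n);pickle.dump(c,open(n+"5.pkl","wb"))
    save(c,n+"5.png",(230,130,350,280) if n=="top" else (210,120,330,260),4)
E
```

```text
cradle F [-0.06 -0.2  -0.46] M [ 0.02 -0.03  0.01] pos mm [-2.3280e+01 -3.0000e-02  2.5333e+02] gap -0.0003 t 22.25
0.85 False cradle F [-2.56 -0.1  -1.62] M [-0.02  0.9  -0.01] pos mm [-26.15  -0.   215.83] gap 0.0002 t 23.04
0.7 False cradle F [ 0.07 -0.42  0.45] M [ 0.    0.01 -0.01] pos mm [-4.2750e+01  6.0000e-02  1.9892e+02] gap 0.0002 t 23.64
0.55 False cradle F [0.05 0.44 0.23] M [ 0.01 -0.01  0.03] pos mm [-5.7330e+01  1.0000e-02  1.7876e+02] gap -0.0001 t 24.24
0.42 False cradle F [-0.03  0.14  0.07] M [-0.02 -0.    0.01] pos mm [-6.7360e+01  2.0000e-02  1.5978e+02] gap -0.0001 t 24.8
0.3 False cradle F [-0.01 -0.4   0.45] M [-0.01 -0.   -0.01] pos mm [-7.4390e+01 -1.0000e-02  1.4119e+02] gap -0.0001 t 25.33
```

View pics/side5.png

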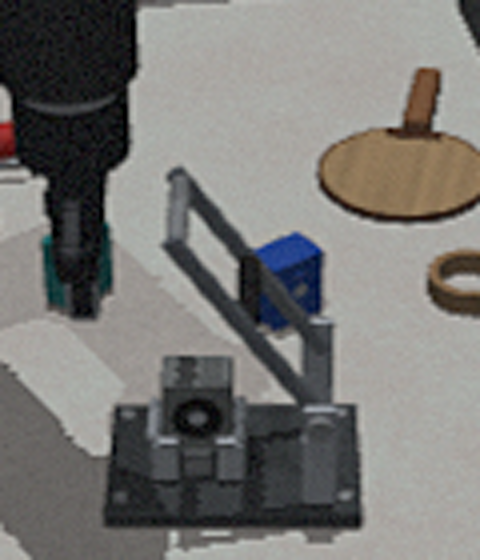

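I missed: the finger came down in front of the bar, and the clamp still stands at about 0.9 rad. I'll measure its angle in both views.

```bash
python3 - <<'E'
from st import *
s=pickle.load(open("side5.pkl","rb"));t=pickle.load(open("top5.pkl","rb"))
m=full([(177,210)],(210,120),4)[0]
for a in(.8,.85,.9,.95,1.,1.05):
    P=[(.085-.165*np.cos(a),0,.085+.165*np.sin(a))];print(a,np.round(P,3),proj(s,T(K,P))-m)
save(t,"top5.png",(230,130,350,280),4)
E
```

```text
0.8 [[-0.03   0.     0.203]] [[-7.48505234  6.79811241]]
0.85 [[-0.024  0.     0.209]] [[-5.27080618  4.99293442]]
0.9 [[-0.018  0.     0.214]] [[-2.93850617  3.27729197]]
0.95 [[-0.011  0.     0.219]] [[-0.49418709  1.65681272]]
1.0 [[-0.004  0.     0.224]] [[2.05566018 0.13687086]]
1.05 [[0.003 0.    0.228]] [[ 4.70410749 -1.2774417 ]]
```

View pics/top5.png

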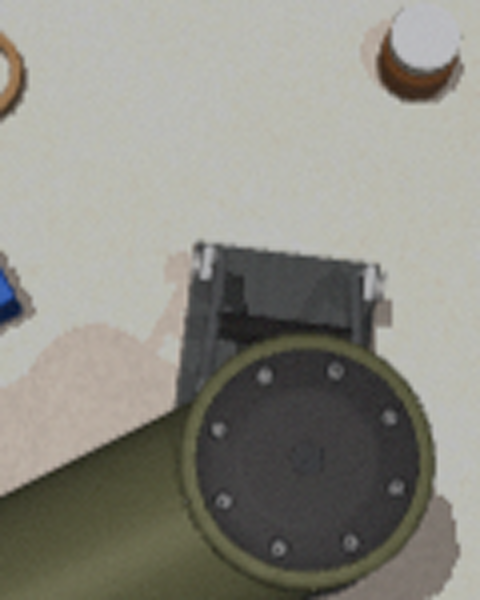

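The clamp is at about 0.97 rad, with the bar at x of about -0.0085 and z of about 0.221 in the cradle frame. Retrying from above the bar, checking the contact force on the way down.

```bash
python3 - <<'E'
from st import *
bot.servo_line(T(K,[(-.076,0,.265)])[0],speed=.2,max_force=6)
bot.servo_line(T(K,[(-.006,0,.262)])[0],speed=.15,max_force=6)
bot.servo_line(T(K,[(-.006,0,.234)])[0],speed=.1,max_force=6);print(*rd())
for a in(.92,.86,.8,.7,.6):
    r=bot.servo_line(T(K,[(.085-.165*np.cos(a)+.002,0,.092+.165*np.sin(a))])[0],speed=.05,max_force=11); print(a,r,*rd(4))
    if r: break
for n in("top","side"):
    c=cam(n);pickle.dump(c,open(n+"6.pkl","wb"))
    save(c,n+"6.png",(230,130,350,280) if n=="top" else (210,120,330,260),4)
E
```

```text
cradle F [ 0.02 -0.46  0.61] M [-0.02 -0.   -0.  ] pos mm [-5.9100e+00 -3.0000e-02  2.3504e+02] gap 0.0003 t 27.36
0.92 True cradle F [-1.46  0.04  2.08] M [ 0.14  0.52 -0.  ] pos mm [-1.1900e+01 -2.0000e-02  2.2618e+02] gap -0.0004 t 27.7
```

View pics/side6.png

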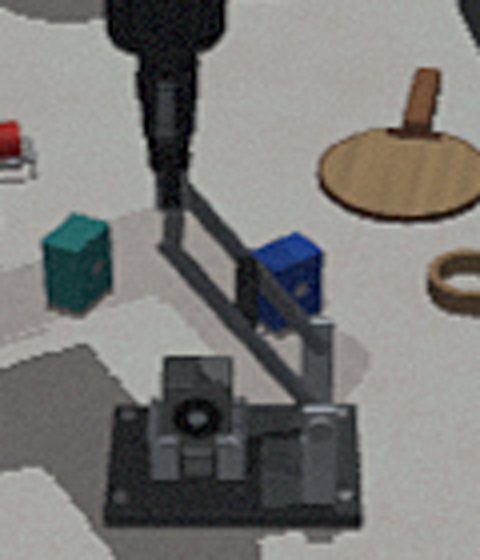

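The tip is on the bar (θ≈0.95). The push peaked at the 11 N stop and then relaxed, so I'll continue more slowly along the arc.

```bash
python3 - <<'E'
from st import *
for a in np.r_[.92:.55:-.06,.5:.29:-.08,.27]:
    r=bot.servo_line(T(K,[(.085-.165*np.cos(a)+.0005,0,.092+.165*np.sin(a))])[0],speed=.03,max_force=10); print(round(a,2),r,*rd(2)[:6])
    if r: break
print(*rd())
for n in("top","side"):
    c=cam(n);pickle.dump(c,open(n+"7.pkl","wb"))
    save(c,n+"7.png",(230,130,350,280) if n=="top" else (210,120,330,260),4)
E
```

```text
0.92 False cradle F [-3.23  1.39  5.26] M [ 0.35  1.31 -0.01] pos mm [-1.4650e+01 -4.0000e-02  2.2393e+02]
0.86 False cradle F [-4.72  1.37  6.17] M [ 0.42  1.5  -0.01] pos mm [-2.2360e+01 -1.0000e-02  2.1785e+02]
0.8 False cradle F [-4.03  1.53  5.9 ] M [ 0.4   1.59 -0.02] pos mm [-2.9670e+01 -1.0000e-02  2.1117e+02]
0.74 False cradle F [-2.65 -0.1   3.87] M [0.07 0.91 0.01] pos mm [-3.6300e+01 -9.0000e-02  2.0346e+02]
0.68 False cradle F [-0.24  0.18  0.15] M [0.01 0.06 0.01] pos mm [-4.2620e+01  4.0000e-02  1.9526e+02]
0.62 False cradle F [0.73 0.04 0.57] M [-0.02 -0.04  0.01] pos mm [-4.8930e+01 -3.0000e-02  1.8765e+02]
0.56 False cradle F [0.41 0.23 0.31] M [ 0.01 -0.    0.02] pos mm [-54.34   0.   179.47]
0.5 False cradle F [-0.18  0.11  0.72] M [-0.02  0.    0.02] pos mm [-5.9320e+01 -4.0000e-02  1.7093e+02]
0.42 False cradle F [0.02 0.17 0.09] M [-0.    0.01 -0.01] pos mm [-6.5130e+01 -4.0000e-02  1.5921e+02]
0.34 False cradle F [ 0.37 -0.36  0.76] M [0.01 0.   0.02] pos mm [-7.0050e+01 -3.0000e-02  1.4696e+02]
0.27 False cradle F [0.18 0.41 0.95] M [-0.03 -0.02 -0.02] pos mm [-7.3560e+01 -4.0000e-02  1.3592e+02]
cradle F [0.07 0.29 0.25] M [-0.    0.01 -0.  ] pos mm [-73.49  -0.   136.06] gap 0.0001 t 33.65
```

View pics/side7.png

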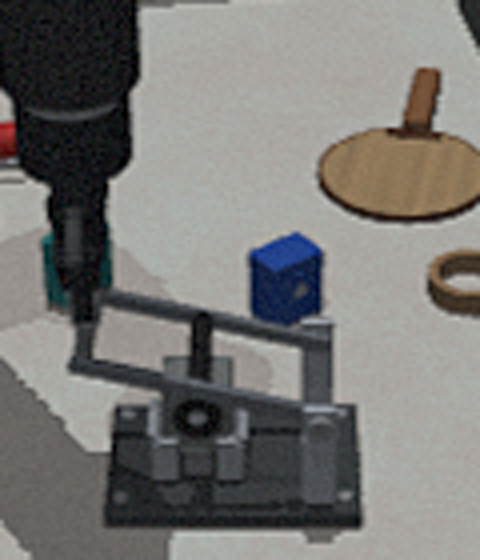

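The tip is on the bar with the clamp nearly closed (about 0.25 rad), and the pad is just above the cassette. Now I'll press in small steps while logging the force.

```bash
cat > press.py <<'E'
from st import *
def bx(zt):
    a=np.arcsin(np.clip((zt-.092)/.165,-1,1)); return .085-.165*np.cos(a)+.0005
def F(n=3):
    return np.mean([(bot.wait(.015),bot.read_state()["force"])[1] for _ in range(n)],0)
def go(z,sp=.02,mf=8): return bot.servo_line(T(K,[(bx(z),0,z)])[0],speed=sp,max_force=mf)
E
python3 - <<'E'
from press import *
z=.136;print("base",F(5).round(2))
out=[];hist=[]
while z>.088:
    f=F(3)[2]; st=bot.read_state(); out.append((round(z*1e3,1),round(st["tool_pos"][2]*1e3,1),round(f,1)))
    if f>12.5 : break
    z-= .0012 if f<4 else (.0007 if f<8 else .0004)
    if st["time_s"]>52: break
    if go(z): out.append("stopflag")
print(out);print(*rd())
E
```

```text
base [0.33 0.02 0.18]
[(136.0, np.float64(136.1), np.float64(0.0)), (134.8, np.float64(134.7), np.float64(-0.1)), (133.6, np.float64(133.5), np.float64(-0.3)), (132.4, np.float64(132.3), np.float64(-0.1)), (131.2, np.float64(131.1), np.float64(-0.2)), (130.0, np.float64(129.9), np.float64(-0.3)), (128.8, np.float64(128.7), np.float64(-0.6)), (127.6, np.float64(127.5), np.float64(-0.3)), (126.4, np.float64(126.3), np.float64(-0.1)), (125.2, np.float64(125.1), np.float64(0.3)), (124.0, np.float64(124.0), np.float64(0.7)), (122.8, np.float64(123.0), np.float64(2.6)), (121.6, np.float64(121.7), np.float64(4.2)), (120.9, np.float64(121.0), np.float64(5.3)), (120.2, np.float64(120.3), np.float64(5.1)), (119.5, np.float64(119.5), np.float64(4.8)), (118.8, np.float64(118.8), np.float64(4.8)), (118.1, np.float64(118.1), np.float64(5.0)), (117.4, np.float64(117.4), np.float64(5.3)), (116.7, np.float64(116.7), np.float64(5.3)), (116.0, np.float64(116.0), np.float64(5.5)), (115.3, np.float64(115.3), np.float64(6.4)), (114.6, np.float64(114.6), np.float64(5.7)), (113.9, np.float64(114.0), np.float64(5.5)), (113.2, np.float64(113.3), np.float64(5.8)), (112.5, np.float64(112.7), np.float64(5.8)), (111.8, np.float64(111.2), np.float64(1.1)), (110.6, np.float64(110.2), np.float64(0.2)), (109.4, np.float64(109.3), np.float64(0.3)), (108.2, np.float64(108.2), np.float64(1.8)), (107.0, np.float64(107.0), np.float64(1.6)), (105.8, np.float64(105.7), np.float64(1.0)), (104.6, np.float64(104.5), np.float64(1.3)), (103.4, np.float64(103.3), np.float64(0.9)), (102.2, np.float64(102.1), np.float64(1.6)), (101.0, np.float64(101.7), np.float64(6.2)), (100.3, np.float64(101.6), np.float64(8.7)), (99.9, np.float64(101.6), np.float64(10.8)), (99.5, np.float64(101.5), np.float64(12.4)), (99.1, np.float64(101.4), np.float64(14.0))]
cradle F [-7.95  0.61 13.77] M [ 0.24  2.8  -0.  ] pos mm [-7.9030e+01 -3.0000e-02  1.0143e+02] gap -0.0002 t 45.68
```

The trace is clear. The clips gave way at 112 mm (about 5.8 N), the cassette slid at about 1–2 N, and the force rose sharply at 101.7 mm, which is the stop. I'll relieve the sideways component and hold at about 15 N.

```bash
python3 - <<'E'
from press import *
x=bx(.0991);z=.0991
for k in range(3):
    x-=.0006; bot.servo_line(T(K,[(x,0,z)])[0],speed=.02); f=F(3); print(f.round(1))
t0=None;log=[]
for k in range(40):
    f=F(3);t=bot.read_state()["time_s"];log.append((round(t,2),round(f[0],1),round(f[2],1)))
    if abs(f[2]-15)<1.1:
        if t0 is None:t0=t
        if t-t0>1.5: break
    else:
        z-=np.clip((15-f[2])/5,-.4,.3)*1e-3
        bot.servo_line(T(K,[(x,0,z)])[0],speed=.01,max_force=3)
        if abs(f[2]-15)>2: t0=None
    if t>58: break
print(log);print(*rd())
E
```

```text
[-5.   0.8 11.9]
[-2.   0.3 10.7]
[ 1.2 -1.2  9.1]
[(46.63, np.float64(1.3), np.float64(9.4)), (46.93, np.float64(0.0), np.float64(10.7)), (47.23, np.float64(-0.8), np.float64(12.0)), (47.53, np.float64(-1.1), np.float64(13.2)), (47.83, np.float64(-2.0), np.float64(14.1)), (47.88, np.float64(-2.6), np.float64(14.2)), (47.93, np.float64(-2.3), np.float64(14.4)), (47.98, np.float64(-2.1), np.float64(14.5)), (48.03, np.float64(-2.2), np.float64(14.5)), (48.08, np.float64(-2.9), np.float64(14.4)), (48.13, np.float64(-1.9), np.float64(14.4)), (48.18, np.float64(-2.3), np.float64(14.3)), (48.23, np.float64(-2.7), np.float64(14.2)), (48.28, np.float64(-2.6), np.float64(14.4)), (48.33, np.float64(-2.2), np.float64(14.1)), (48.38, np.float64(-2.6), np.float64(14.2)), (48.43, np.float64(-1.7), np.float64(14.1)), (48.48, np.float64(-2.7), np.float64(14.4)), (48.53, np.float64(-2.1), np.float64(14.1)), (48.58, np.float64(-2.3), np.float64(14.8)), (48.63, np.float64(-2.1), np.float64(13.9)), (48.68, np.float64(-2.9), np.float64(14.4)), (48.73, np.float64(-2.5), np.float64(14.1)), (48.78, np.float64(-1.9), np.float64(14.8)), (48.83, np.float64(-2.3), np.float64(14.1)), (48.88, np.float64(-2.1), np.float64(14.3)), (48.93, np.float64(-2.7), np.float64(14.4)), (48.98, np.float64(-2.4), np.float64(14.7)), (49.03, np.float64(-2.3), np.float64(14.4)), (49.08, np.float64(-2.3), np.float64(14.2)), (49.13, np.float64(-2.6), np.float64(14.5)), (49.18, np.float64(-2.0), np.float64(14.0)), (49.23, np.float64(-1.9), np.float64(14.4)), (49.28, np.float64(-2.4), np.float64(14.4)), (49.33, np.float64(-2.2), np.float64(14.3)), (49.38, np.float64(-1.4), np.float64(14.3))]
cradle F [-2.2  -0.82 14.44] M [-0.17  0.75 -0.01] pos mm [-7.9210e+01  1.0000e-02  1.0143e+02] gap -0.0002 t 49.48
```

I held 14.4 N (14.6 N in total) for 1.6 s. Now I'll lift straight off and check.

```bash
python3 - <<'E'
from press import *
p=bot.read_state()["tool_pos"]
bot.servo_line([p[0],p[1],.13],speed=.05);print(*rd())
bot.servo_line([p[0],p[1],.25],speed=.15)
bot.move_to([.35,.28,.33],[np.pi,0,K[2]]);print(*rd())
for n in("top","side"):
    c=cam(n);pickle.dump(c,open(n+"8.pkl","wb"))
    save(c,n+"8.png",(250,150,350,275) if n=="top" else (210,140,330,260),4.7 if n=="top" else 5);save(c,n+"8f.png")
s=c;print([ (a,(((proj(s,T(K,[(.085-.165*np.cos(a),0,.085+.165*np.sin(a))]))[0]-[210,140]+.5)*5-.5).round(0))) for a in(0,.05,.1,.2)])
E
```

```text
cradle F [ 0.09 -0.07 -0.04] M [0.01 0.01 0.03] pos mm [-7.9420e+01 -4.0000e-02  1.2957e+02] gap 0.0002 t 50.38
cradle F [ 0.24 -0.24  0.11] M [-0.01 -0.03 -0.03] pos mm [-190.57  281.77  329.78] gap -0.0001 t 52.62
[(0, array([102., 376.])), (0.05, array([102., 364.])), (0.1, array([102., 352.])), (0.2, array([105., 329.]))]
```

View pics/side8.png

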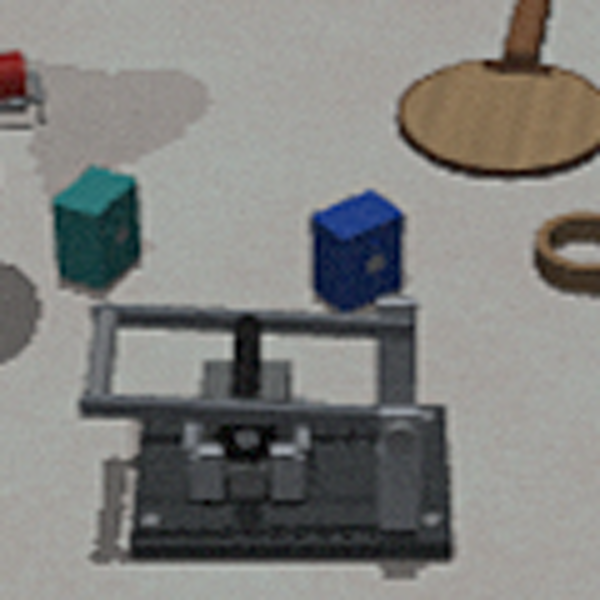

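View pics/top8f.png

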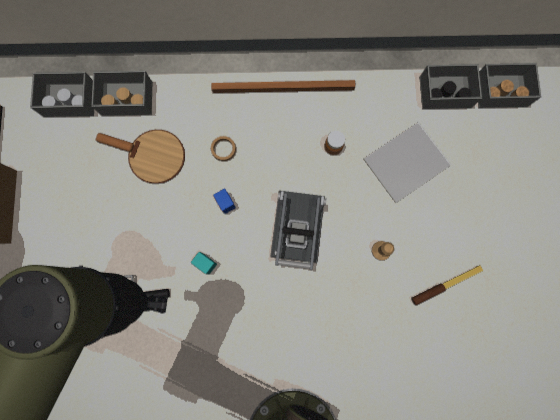

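The clamp is closed at about 0.06 rad (bar at crop (97,357)) with the pad on the lowered cassette. The other objects sit at their original pixels, except the roller, which the arm hides in the top view, and the robot touches nothing. Handing in.

```bash
python3 -c "
from bench import bot
print(bot.close_job())"
```

```text
the job is handed in; nothing more can be done
None
```

The cassette is seated on its stop with the clamp closed over it, and the job is handed in at about 53 s. I can't confirm the verdict, since handing in reports none.

- **Placing:** I set the grey cassette upright on the clips and let go. One wall touch of about 3 N on the way in was corrected.
- **Closing the clamp:** My first try from above missed the bar, and the finger came down in front of it with about 3 N of contact. The second try worked. One push reached the 11 N stop I had set, so that peak may have been slightly higher.
- **Seating:** The clips gave way at about 6 N and the cassette slid on at 1–2 N. The force then rose sharply at a bar height of about 94 mm, which was the stop.
- **Holding:** I leaned on the bar with about 14.4 N for 1.6 s, slightly under the 15 N asked. The most I read was about 16 N in total, when a sideways push of 8 N built up; I removed most of it before the hold.
- **Last checks:** The clamp stays closed at about 0.06 rad with the pad on the cassette, and the gripper is clear with no force on it. The other objects look unmoved in the top view. The arm hid the roller there and the side crop shows only its edge, so I did not fully check it.

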